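# Drive a worn bushing out of a bearing housing

### The job

Take the flat drift from its rest block and lower its blade into the slot of the guide plate on top of the press-out stand; the plate swivels and may stand at any angle, so feel for the slot. Push the drift down through the bore until the brass bushing drops out underneath into the catch pan and the drift's shoulder sits on the guide plate, then let go and leave it standing there. Work gently: never bear on the stand or the bushing with more than about 30 N, and leave the other things where they stand.

Things in the scene. Friction and masses are not known exactly. Their poses are not given: they have to be found in the camera images.
- stand: Press-out stand fixed to the bench; origin on its vertical bore's axis, at bench height, z up. Base 116 x 100 mm (x, y), its top 8 mm up, a catch pan with 20 mm high rim; cheeks at y = +-45 mm carry a dark steel housing 74 x 100 mm, 55 to 95 mm high, with a 32 mm through bore. On it swivels the slotted guide plate.
- slot_top (a point): Centre of the guide plate's top, on the bore axis, 107 mm above the bench; axes as the stand's (does not turn with the plate). White acetal plate 48 x 40 x 12 mm; slot 29 x 10 mm, through, long along the 48 mm side. Angle not measured: within 1.0 rad either way of the stand's x. It turns stiffly (0.12 N m) and sits on a spring (starts to give at 3 N, 6 N/mm more, 3 mm travel). The blade enters within about 0.1 rad, else it stands on the plate.
- bushing: Brass bushing, 30 mm outside, 18 mm hole, 24 mm high; origin: centre of its lower end, z its axis. At first four sprung pads hold it in the stand's bore, lower end 60 to 65 mm above the bench; pushing it takes 8 to 16 N until its upper end passes the pads, 66 mm above the bench, then it falls into the pan.
- bushing_mid (a point): Centre of the bushing.
- drift: Flat steel drift, 0.18 kg, standing blade down in its rest. Origin: middle of the blade's tip; z up to the handle. Blade 26 x 7 mm (x, y), 56 mm long, last 3 mm tapering to 25 x 6; shoulder 36 x 22 from 56 to 64 mm; square handle 16 x 16 from 64 to 122 mm, sides along x and y; cap to 126 mm. Home: tip 51 mm above the bench. A half turn is the same.
- rest: Grey rest block fixed to the bench, 70 x 56 x 60 mm high, with a pocket 31 x 12 mm, 58 mm deep, long along x; the drift stands in it with its shoulder on the block's top. Origin: centre of its underside. The stand and the rest block may be on either side of the hotplate.
- jar_black: Bystander: black screw-lid jar, 48 mm wide, 56 mm high; origin under its centre.
- jar_tan: Bystander: yellow screw-lid jar with tan lid, 48 mm wide, 56 mm high; origin under its centre.
- brass_weight: Bystander: brass knobbed weight, 33 mm wide, 42 mm high; origin under its centre.
- beaker_1: Bystander: plain beaker behind the hotplate, 59 mm wide, 67 mm high; origin under its centre.
Mind the look-alikes: they are no part of the job. What is shaped like the drift but red is not meant.

How it is judged:
By the outcome, as a careful person would: the job done as asked, in the order asked, and still so for the second after the job is handed in, with the robot touching nothing.
It also fails if it takes over 58 s, if anything falls off the work surface, if the arm or the gripper's body presses on something with over 40 N, if the wrist force passes 120 N, or if a joint passes its speed limit or range.

### The arm

A 6-joint arm with a two-finger parallel gripper is mounted at the origin on the work surface; the furniture and walls round the work are solid. World frame = base frame: x ahead of the robot, y to its left, z up, the work surface at z = 0. Lengths are in mm, angles in rad, forces in N, time in s.
With the tool pointing down it reaches from about 275 to 875 mm from the base axis. Payload 12.5 kg.
Tool frame: the origin (TCP) lies on the centre line of the jaws, within the pads' length; the fingertips stand r.tips_ahead ahead of it and the grasp point (between the pads) lies 3 mm ahead of it (r.tips_ahead is the distance from the TCP to the fingertips, in mm); z points along the fingers, y is the line along which they close (so a half turn about z gives the same grasp; the last joint's range is limited). The gripper opens to 85 mm and grips with 20 to 120 N. Pads are 22 mm wide; open, the fingers measure 114 mm over their backs; the gripper's body (76 mm by 85 mm) begins 54 mm behind the grasp point. The pads swing forward as they close: fully open they stand 13 mm farther back than shut.
Start: joints at [-1.264, 0.351, 1.652, -0, 1.139, -0.085], TCP at [210.036, -508.3, 253.29] pointing down, gripper open.
Joint ranges: [-2.75, 2.75], [-0.79, 2.1], [0.01, 2.65], [-1.57, 4.71], [0.07, 3.14], [-2.87, 2.87]. Speed limits (rad/s): [2.22, 2.22, 2.79, 3.14, 3.14, 3.14].

### API

Orientations are given as [roll, pitch, yaw] about the fixed x, y, z axes, in that order (R = Rz(yaw) Ry(pitch) Rx(roll)).
In Python, from station import r gives the robot as it stands.
- The arm moves only by the shell command python3 -m crank 'ROWS' [FORCE]. ROWS is JSON, a list of rows, each a list of 5 numbers: the shift along the tool's x, y, z in mm, then the turn about the tool's z in rad, then the closure, from 0 (fully open) to 1 (shut). A call has 1 to 8 rows; each row is the pose to reach, as a shift and turn from the pose commanded when the call began, along the tool's axes at that moment; what a row does not reach only later rows make up. A row lasts 1/8 s, in which the tool goes at most 62.5 mm and 10.7 degrees, less where a joint would pass 70% of its speed; a pose out of reach is approached as far as the arm can. A call with a gripper value outside its range is refused whole. The fingers move at their own pace and stop on an object; FORCE is the grip in N (left out, the last holds). Time passes only in rows, so rows that repeat a pose let the fingers close. It gives the time, the measured TCP pose, the force, the opening and the grip force at its end, in the units of the state.
- r.get_state(): the state, without advancing time (a new reading comes with each control period).
- r.capture(name): name is "side" or "top" or "wrist"; returns the picture (384x512x3 uint8, red, green, blue); there is no depth.
- r.camera_info(name): a dict with "K" (3x3 intrinsics, pixels), "xyz" and "attitude" of the camera in the world. Camera axes: x right, y down, z forward; pixel columns grow to the right and rows downward; lengths in mm; the calibration is good to about 2 mm. A picture is of the moment at which its call begins: read the wrist's pose just before it. camera_info takes no time and is no camera call; for the wrist camera it gives the pose at the moment of the call.
- r.close_job(): hands the job in; it is judged then, once.
The state is a dict: "t": time; "joint_positions": joint angles; "qd": joint speeds; "joint_efforts": joint torques, N m; "tool_pos": TCP position; "tool_rot": TCP orientation; "force": force on the tool from outside, world axes, zero at the start; "ft_torque": the same for the moment, N m; "opening": finger opening in mm; "finger_force": force on a finger pad.
Only numpy, scipy, OpenCV 4.12 (cv2) and the standard library are available. Lean on these libraries where they do the work, as an engineer would, in place of code of your own. Each camera call takes 0.05 s, during which the arm holds its last target. There are 200 camera calls.

## Working session

There is one attempt and no reset: what is moved stays moved. The work goes in short steps, Python scripts to look and compute and a shell command to move; the robot and the scene stay as the last step left them, time stands still between calls to the robot, and variables do not carry over. Pictures are saved under pics/ and viewed, at most 10 in all, crops included, and the job is handed in when it is done.

```bash
mkdir -p pics; python3 - <<'E'
from station import r
import cv2,numpy as np
for n in("top","side"):
    im=r.capture(n); cv2.imwrite(f"pics/{n}0.png",im[:,:,::-1]); print(n,r.camera_info(n))
s=r.get_state(); print(s,r.tips_ahead); print(r.camera_info("wrist"))
E
```

```text
top {'K': array([[384.84505034,   0.        , 263.31978906],
       [  0.        , 384.84505034, 187.32180067],
       [  0.        ,   0.        ,   1.        ]]), 'xyz': array([ 300.82695294,   11.73573289, 1074.05302561]), 'attitude': array([-2.95822658, -0.02867418, -1.54743786])}
side {'K': array([[496.05345183,   0.        , 258.61492048],
       [  0.        , 496.05345183, 196.18211317],
       [  0.        ,   0.        ,   1.        ]]), 'xyz': array([  378.52877494, -1088.50324494,   794.4415111 ]), 'attitude': array([-2.14438492, -0.00312476, -0.08428294])}
{'t': 0.1, 'joint_positions': array([-1.26359608e+00,  3.51174532e-01,  1.65234721e+00,  1.38139517e-05,
        1.13911067e+00, -8.45791762e-02]), 'qd': array([-0.00018917, -0.00052127, -0.00131694, -0.00120713,  0.00030377,
       -0.00070452]), 'joint_efforts': array([ 1.27723015e-04, -5.06833971e+01, -2.91874695e+01, -1.15735652e-04,
        2.62445967e-03,  1.80741813e-05]), 'tool_pos': array([ 209.96312741, -508.05200593,  252.82143008]), 'tool_rot': array([-3.14055767e+00, -1.00333197e-04,  3.91773589e-01]), 'force': array([-0.56780396, -1.04195978, -0.34132286]), 'ft_torque': array([ 0.0158725 ,  0.00118946, -0.02183796]), 'finger_force': 0.0, 'opening': 85.26103920299191} 22.0
{'K': array([[302.08647593,   0.        , 253.08183613],
       [  0.        , 302.08647593, 191.98471486],
       [  0.        ,   0.        ,   1.        ]]), 'xyz': array([ 276.94496014, -481.80489981,  373.05815222]), 'attitude': array([ 2.85545075e+00,  5.32105109e-04, -1.17880235e+00])}
```

View pics/top0.png

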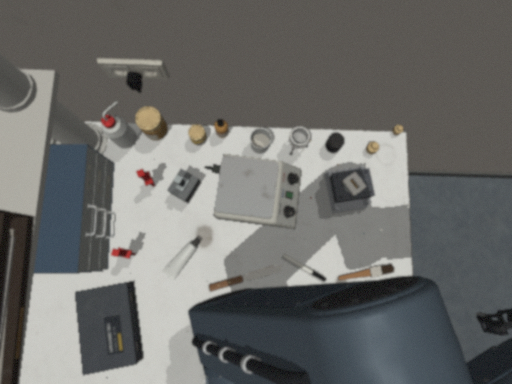

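View pics/side0.png

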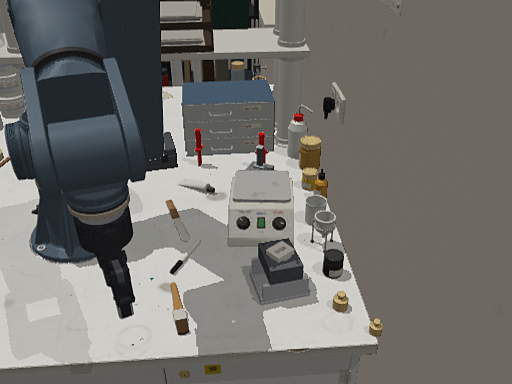

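The top picture shows the stand's housing at about (352,185) with the white plate at (354,183), and the rest block at (184,185) with the grey drift. Red look-alikes are at (146,177) and (121,253). In the side view the plate is at (281,250), and the drift is near (261,155) in front of a red one. Next I'll enlarge both.

```bash
cat >h.py <<'E'
import numpy as np
from scipy.spatial.transform import Rotation as R
def ray(ci,u,v,z):
    d=R.from_euler('xyz',ci["attitude"]).as_matrix()@np.linalg.solve(ci["K"],[u,v,1]); c=ci["xyz"]
    return c+d*(z-c[2])/d[2]
def proj(ci,p):
    q=ci["K"]@(R.from_euler('xyz',ci["attitude"]).as_matrix().T@(np.array(p)-ci["xyz"])); return q[:2]/q[2]
E
python3 - <<'E'
import cv2,numpy as np
from h import *
from station import r
a=cv2.imread("pics/top0.png"); b=cv2.imread("pics/side0.png")
f=lambda i,x,y:cv2.resize(i[y:y+60,x:x+80],None,fx=5,fy=5,interpolation=cv2.INTER_CUBIC)
cv2.imwrite("pics/crop0.png",np.vstack([np.hstack([f(a,315,155),f(a,145,155)]),np.hstack([f(b,240,235),f(b,220,125)])]))
t=r.camera_info("top");s=r.camera_info("side")
print(ray(t,354,183,107),ray(s,281,250,107),ray(t,184,184,177),ray(s,261,148,177))
E
```

```text
[ 498.88561296 -245.48207045  107.        ] [ 500.79208729 -248.39971088  107.        ] [470.41158627 177.3831397  177.        ] [487.50648884 102.02386826 177.        ]
```

View pics/crop0.png

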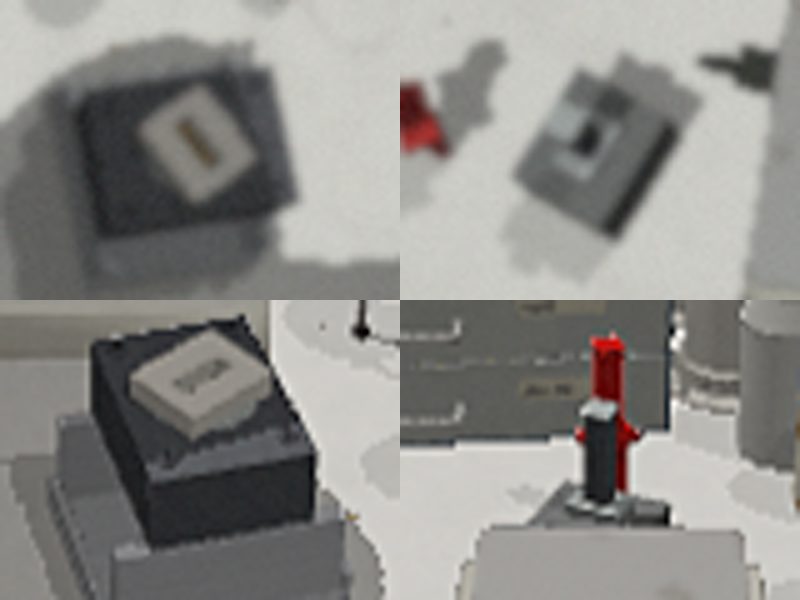

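```bash
python3 - <<'E'
from h import *
from station import r
t=r.camera_info("top");s=r.camera_info("side")
p=ray(t,178,179.4,177);print("cap",p,proj(s,p))
for z in(150,177):print(z,ray(s,260,146.8,z),ray(t,178,179.4,z))
c=lambda x,y:(315+(x-.0)/5,155+y/5)
for q in[(195,85),(258,155),(200,203),(140,128)]:print("plate",ray(t,*c(*q),107).round())
a,b=ray(t,*c(178,120),107),ray(t,*c(213,165),107);print("slot",a,b,np.arctan2(*(b-a)[1::-1]))
for q in[(78,95),(268,68),(298,198),(105,238)]:print("housing",ray(t,*c(*q),95).round())
for q in[(585,68),(680,125),(615,210),(515,175)]:print("rest",ray(t,145+(q[0]-400)/5,155+q[1]/5,60).round())
# side rest front/top
print(proj(s,[p[0],p[1],60]),proj(t,[p[0],p[1],60]))
E
```

```text
cap [481.07239871 192.16363129 177.        ] [255.96298117 133.54757388]
150 [490.09999072 161.64315462 150.        ] [486.49752621 197.59425035 150.        ]
177 [485.42552023 109.26609292 177.        ] [481.07239871 192.16363129 177.        ]
plate [ 528. -246.  107.]
plate [ 492. -278.  107.]
plate [ 466. -247.  107.]
plate [ 504. -217.  107.]
slot [ 509.17419791 -236.84453436  107.        ] [ 486.02527891 -254.55270818  107.        ] -2.4885808763256643
housing [ 524. -187.   95.]
housing [ 541. -288.   95.]
housing [ 472. -302.   95.]
housing [ 448. -201.   95.]
rest [534. 207.  60.]
rest [505. 154.  60.]
rest [458. 186.  60.]
rest [475. 240.  60.]
[255.95419401 169.22945957] [186.30983979 188.29276537]
```

Triangulating both views puts the drift at about (490,200) with its cap top at z≈130. So its tip rests at about 4 mm, with the shoulder on the block; the "51" given must be the final tip height. The rest is at (493,197) with yaw about −0.56. The plate centre is (497,-246), the slot yaw about 0.68 and the stand yaw about 0.17. Moving over the drift now.

```bash
python3 -m crank '[[265,-273,-10,-0.3,0],[265,-273,-10,-0.3,0],[530,-547,-10,-0.62,0],[530,-547,-10,-0.62,0],[530,-547,-10,-0.62,0],[530,-547,-10,-0.62,0],[530,-547,-10,-0.62,0],[530,-547,-10,-0.62,0]]'
```

```text
t: 1.1
tool_pos: [394.8, -41.6, 260.7]
tool_rot: [3.141, -0.0, 1.012]
force: [0.5, -1.0, -0.9]
opening: 85.7
finger_force: 0.0
```

```bash
python3 -m crank '[[256,-47,10,0,0],[256,-47,10,0,0],[256,-47,10,0,0],[256,-47,10,0,0],[256,-47,10,0,0],[256,-47,10,0,0],[256,-47,10,0,0],[256,-47,10,0,0]]'; python3 - <<'E'
from station import r
import cv2
ci=r.camera_info("wrist");im=r.capture("wrist"); cv2.imwrite("pics/w1.png",im[:,:,::-1]); print(ci)
import pickle;pickle.dump(ci,open("ci1.pkl","wb"))
E
```

```text
t: 2.1
tool_pos: [490.3, 197.2, 250.8]
tool_rot: [3.141, -0.0, 1.01]
force: [-1.2, -0.3, 0.4]
opening: 85.5
finger_force: 0.0
{'K': array([[302.08647593,   0.        , 253.08183613],
       [  0.        , 302.08647593, 191.98471486],
       [  0.        ,   0.        ,   1.        ]]), 'xyz': array([529.12337182, 256.93743822, 371.04231511]), 'attitude': array([ 2.85530054e+00, -2.36360034e-04, -5.60234404e-01])}
```

View pics/w1.png

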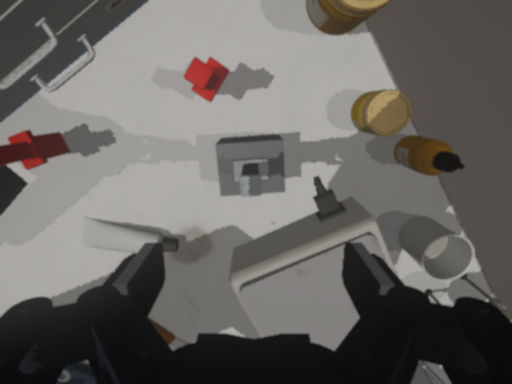

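The rest block is at about (251,165), with the drift in it: shoulder around (251,172) and cap near (251,183). The hotplate's corner is at (232,280). I'll enlarge this and overlay the model to refine the drift pose.

```bash
python3 - <<'E'
import cv2,pickle
from h import *
ci=pickle.load(open("ci1.pkl","rb"))
im=cv2.imread("pics/w1.png")[120:210,200:300]
im=cv2.resize(im,None,fx=6,fy=6,interpolation=cv2.INTER_CUBIC)
def box(px,py,yaw,w,d,z,col):
    c=[]
    for sx,sy in((1,1),(-1,1),(-1,-1),(1,-1)):
        x,y=sx*w/2,sy*d/2
        c.append((proj(ci,[px+x*np.cos(yaw)-y*np.sin(yaw),py+x*np.sin(yaw)+y*np.cos(yaw),z])-[200,120]+.5)*6)
    cv2.polylines(im,[np.int32(c)],True,col,1)
P=(492,199,-0.56)
box(*P,70,56,60,(0,0,255));box(*P,36,22,68,(0,255,0));box(*P,16,16,130,(255,255,0))
cv2.imwrite("pics/w1c.png",im)
E
```

```text
(no output)
```

View pics/w1c.png

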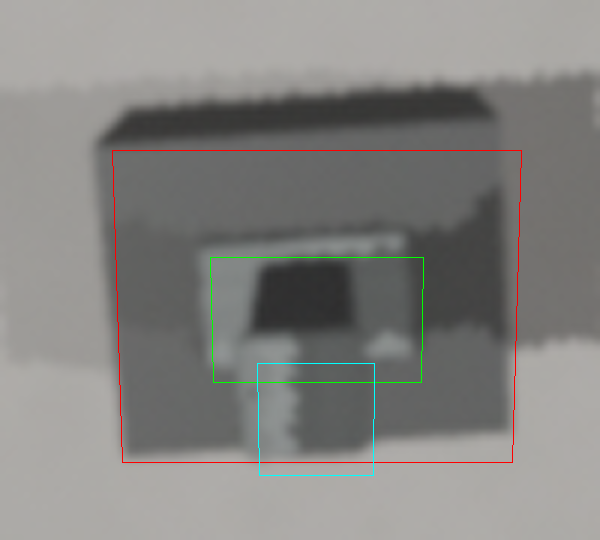

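Overlay offsets give the drift at (492.1,202.4) with yaw −0.50, and the heights agree with a cap at 130. Going down to the grasp, stopping briefly above first.

```bash
python3 -m crank '[[5.4,-1.2,40,-0.06,0.3],[5.4,-1.2,80,-0.06,0.3],[5.4,-1.2,115,-0.06,0.3],[5.4,-1.2,135,-0.06,0.3],[5.4,-1.2,151,-0.06,0.3],[5.4,-1.2,151,-0.06,0.3],[5.4,-1.2,151,-0.06,0.3]]'; python3 -m crank '[[0,0,0,0,0.6],[0,0,0,0,0.7],[0,0,0,0,0.8],[0,0,0,0,1],[0,0,0,0,1],[0,0,0,0,1],[0,0,0,0,1],[0,0,0,0,1]]' 70
```

```text
t: 3.02
tool_pos: [492.7, 203.6, 100.3]
tool_rot: [3.141, -0.001, 1.072]
force: [-0.4, 0.1, 0.3]
opening: 59.6
finger_force: 0.0
t: 4.03
tool_pos: [492.4, 203.6, 99.9]
tool_rot: [3.141, -0.0, 1.072]
force: [-1.8, -0.4, 5.1]
opening: 15.4
finger_force: 68.2
```

```bash
python3 -m crank '[[0,0,-15,0,1],[0,0,-35,0,1],[0,0,-75,0,1],[0,0,-120,0,1],[0,0,-160,0,1],[0,0,-160,0,1]]'; python3 - <<'E'
from station import r
import numpy as np
s=r.get_state();p=s["tool_pos"];y=s["tool_rot"][2]
d=np.array([497,-246])-p[:2]
print(d[0]*np.cos(y)+d[1]*np.sin(y), d[0]*np.sin(y)-d[1]*np.cos(y), p, s["opening"],s["finger_force"],s["force"])
E
```

```text
t: 4.78
tool_pos: [493.3, 203.9, 263.1]
tool_rot: [3.137, -0.004, 1.072]
force: [-0.1, 1.0, -1.4]
opening: 15.1
finger_force: 68.3
-393.23136749844406 218.51283396346054 [493.29337846 203.85000606 263.11363471] 15.136226313342267 68.2716965675354 [-0.1145335   1.02562379 -1.3735875 ]
```

```bash
python3 -m crank '[[-40,27,0,-0.1,1],[-90,59,0,-0.25,1],[-140,92,0,-0.4,1],[-190,125,0,-0.55,1],[-240,158,0,-0.7,1],[-290,191,0,-0.85,1],[-340,224,0,-1.0,1],[-390,257,0,-1.15,1]]';python3 -m crank '[[-20,-22,0,-0.03,1],[-20,-22,0,-0.03,1],[-20,-22,0,-0.03,1],[-20,-22,0,-0.03,1]]'; python3 - <<'E'
from station import r
import cv2
ci=r.camera_info("wrist");im=r.capture("wrist"); cv2.imwrite("pics/w2.png",im[:,:,::-1]); print(ci)
import pickle;pickle.dump(ci,open("ci2.pkl","wb"))
E
```

```text
t: 5.78
tool_pos: [530.7, -263.7, 258.8]
tool_rot: [-3.141, -0.001, 2.227]
force: [0.9, 0.6, -1.4]
opening: 15.2
finger_force: 68.3
t: 6.28
tool_pos: [526.1, -290.1, 259.5]
tool_rot: [3.142, -0.0, 2.253]
force: [-0.2, 0.1, -1.0]
opening: 15.4
finger_force: 68.3
{'K': array([[302.08647593,   0.        , 253.08183613],
       [  0.        , 302.08647593, 191.98471486],
       [  0.        ,   0.        ,   1.        ]]), 'xyz': array([ 481.71228666, -235.49675922,  379.70279975]), 'attitude': array([2.85610767e+00, 7.65348011e-04, 6.82110093e-01])}
```

View pics/w2.png

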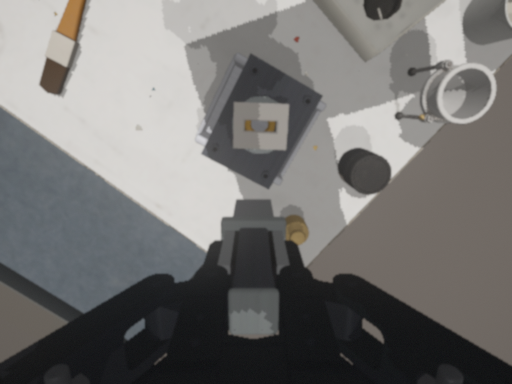

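The slot is at about (262,127), nearly level in the picture; the blade tip's lower edge is near (254,201). Overlaying the model to refine both.

```bash
python3 - <<'E'
import cv2,pickle
from h import *
from station import r
ci=pickle.load(open("ci2.pkl","rb"))
s=r.get_state();p=s["tool_pos"];Y=s["tool_rot"][2];print(p,Y)
im0=cv2.imread("pics/w2.png");X0,Y0=205,90
im=cv2.resize(im0[Y0:Y0+145,X0:X0+110],None,fx=4,fy=4,interpolation=cv2.INTER_CUBIC)
def box(px,py,yaw,w,d,z,col):
    c=[]
    for sx,sy in((1,1),(-1,1),(-1,-1),(1,-1)):
        x,y=sx*w/2,sy*d/2
        c.append((proj(ci,[px+x*np.cos(yaw)-y*np.sin(yaw),py+x*np.sin(yaw)+y*np.cos(yaw),z])-[X0,Y0]+.5)*4)
    cv2.polylines(im,[np.int32(c)],True,col,1);print(np.round(c))
P=(497,-246,0.68)
box(*P,48,40,107,(0,0,255));box(*P,29,10,107,(0,255,0))
D=(p[0],p[1],Y-np.pi/2);z=p[2]-96
box(*D,25,6,z,(255,255,0));box(*D,36,22,z+56,(255,0,255));box(*D,36,22,z+64,(255,0,255))
cv2.imwrite("pics/w2c.png",im)
E
```

```text
[ 526.11811868 -290.17044424  259.53647406] 2.2527773001401465
[[331.  45.]
 [109.  44.]
 [112. 230.]
 [325. 230.]]
[[285. 116.]
 [153. 116.]
 [154. 162.]
 [284. 162.]]
[[262. 430.]
 [129. 430.]
 [129. 461.]
 [261. 461.]]
[[323. 495.]
 [ 68. 494.]
 [ 72. 636.]
 [318. 636.]]
[[329. 515.]
 [ 62. 515.]
 [ 66. 662.]
 [324. 662.]]
```

View pics/w2c.png

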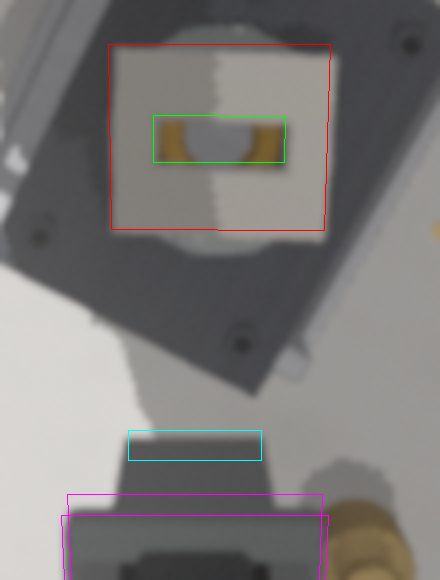

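The slot centre comes out at (498.5,-246.6) with yaw 0.648. The drift sits 1.4 mm toward tool −x from the TCP, which matches the pickup measurement. Approaching to about 5 mm above the plate.

```bash
python3 -m crank '[[25,3,0,0.034,1],[52.6,6.1,0,0.034,1],[52.6,6.1,20,0.034,1],[52.6,6.1,40,0.034,1],[52.6,6.1,46,0.034,1],[52.6,6.1,46,0.034,1],[52.6,6.1,46,0.034,1]]';python3 -m crank '[[0,0,2,0,1],[0,0,5,0,1],[0,0,8,0,1],[0,0,10,0,1],[0,0,11,0,1],[0,0,11,0,1]]'
```

```text
t: 7.2
tool_pos: [497.9, -246.5, 214.3]
tool_rot: [3.141, 0.001, 2.218]
force: [-0.2, 0.0, -1.4]
opening: 15.0
finger_force: 68.4
t: 7.95
tool_pos: [497.6, -246.5, 202.5]
tool_rot: [3.142, -0.0, 2.218]
force: [-0.3, 1.0, -1.8]
opening: 14.7
finger_force: 68.4
```

```bash
python3 -m crank '[[0.5,0.3,1,0,1],[0.5,0.3,2,0,1],[0.5,0.3,3,0,1],[0.5,0.3,3,0,1]]';python3 -m crank '[[0,0,1,0,1],[0,0,2,0,1],[0,0,3,0,1],[0,0,3,0,1]]'
```

```text
t: 8.45
tool_pos: [497.5, -245.8, 199.4]
tool_rot: [-3.142, -0.0, 2.218]
force: [-0.0, 0.8, -1.1]
opening: 14.9
finger_force: 68.4
t: 8.95
tool_pos: [497.5, -245.8, 196.4]
tool_rot: [-3.142, -0.0, 2.218]
force: [0.6, -0.2, -1.9]
opening: 15.2
finger_force: 68.4
```

The tip is about 7 mm below the plate's top with no force, so it is in the slot. Continuing down.

```bash
python3 -m crank '[[0,0,1.5,0,1],[0,0,3,0,1],[0,0,4.5,0,1],[0,0,6,0,1],[0,0,7,0,1],[0,0,7,0,1]]';python3 -m crank '[[0,0,1,0,1],[0,0,2,0,1],[0,0,3,0,1],[0,0,4,0,1],[0,0,5,0,1],[0,0,6,0,1],[0,0,6,0,1]]'
```

```text
t: 9.7
tool_pos: [497.5, -245.8, 189.5]
tool_rot: [-3.142, -0.0, 2.218]
force: [0.7, -0.2, -0.8]
opening: 15.1
finger_force: 68.4
t: 10.58
tool_pos: [497.5, -245.8, 183.5]
tool_rot: [-3.142, -0.0, 2.218]
force: [-0.0, -0.1, -2.3]
opening: 15.2
finger_force: 68.4
```

```bash
python3 -m crank '[[0,0,1,0,1],[0,0,2,0,1],[0,0,3,0,1],[0,0,4,0,1],[0,0,5,0,1],[0,0,6,0,1],[0,0,6,0,1]]';python3 -m crank '[[0,0,1,0,1],[0,0,2,0,1],[0,0,3,0,1],[0,0,4,0,1],[0,0,5,0,1],[0,0,6,0,1],[0,0,7,0,1],[0,0,8,0,1]]'
```

```text
t: 11.45
tool_pos: [498.0, -246.2, 178.7]
tool_rot: [3.141, 0.002, 2.218]
force: [-1.2, 0.6, 8.8]
opening: 14.9
finger_force: 69.9
t: 12.45
tool_pos: [498.1, -246.3, 170.9]
tool_rot: [3.141, 0.002, 2.218]
force: [-2.3, 0.4, 11.3]
opening: 15.3
finger_force: 70.0
```

Bushing contact came at tip ≈ 84, and it now moves at about 11 N, as expected. Continuing.

```bash
python3 -m crank '[[0,0,1,0,1],[0,0,2,0,1],[0,0,3,0,1],[0,0,4,0,1],[0,0,5,0,1],[0,0,6,0,1],[0,0,7,0,1],[0,0,8,0,1]]';python3 -m crank '[[0,0,1,0,1],[0,0,2,0,1],[0,0,3,0,1],[0,0,4,0,1],[0,0,5,0,1],[0,0,6,0,1],[0,0,6,0,1]]'
```

```text
t: 13.45
tool_pos: [497.9, -246.1, 162.3]
tool_rot: [3.141, 0.001, 2.218]
force: [0.7, 0.0, -1.8]
opening: 15.0
finger_force: 68.4
t: 14.32
tool_pos: [497.5, -245.8, 155.5]
tool_rot: [-3.142, -0.0, 2.218]
force: [0.1, 0.6, -1.4]
opening: 15.5
finger_force: 68.4
```

```bash
python3 -m crank '[[0,0,1.5,0,1],[0,0,3,0,1],[0,0,4.5,0,1],[0,0,6,0,1],[0,0,6,0,1]]';python3 -m crank '[[0,0,0.5,0,1],[0,0,1,0,1],[0,0,1.5,0,1],[0,0,2,0,1],[0,0,2,0,1]]'
```

```text
t: 14.95
tool_pos: [497.4, -245.8, 149.4]
tool_rot: [-3.142, -0.0, 2.218]
force: [-0.4, -0.6, -1.8]
opening: 15.1
finger_force: 68.4
t: 15.58
tool_pos: [497.5, -245.8, 147.5]
tool_rot: [3.142, -0.0, 2.218]
force: [0.2, -0.4, -1.6]
opening: 14.9
finger_force: 68.4
```

```bash
python3 -m crank '[[0,0,0.3,0,1],[0,0,0.6,0,1],[0,0,0.9,0,1],[0,0,0.9,0,1]]'
```

```text
t: 16.08
tool_pos: [497.5, -245.9, 146.8]
tool_rot: [3.142, 0.0, 2.218]
force: [-0.6, 1.2, 1.7]
opening: 14.9
finger_force: 68.7
```

```bash
python3 -m crank '[[0,0,0.2,0,1],[0,0,0.4,0,1],[0,0,0.5,0,1],[0,0,0.5,0,1]]'
```

```text
t: 16.58
tool_pos: [497.5, -245.9, 146.3]
tool_rot: [3.142, 0.0, 2.218]
force: [-1.3, 1.1, 4.7]
opening: 15.3
finger_force: 69.0
```

The shoulder is on the plate at the expected height, with about 6 N. Releasing and retreating straight up.

```bash
python3 -m crank '[[0,0,0,0,0.75],[0,0,0,0,0.7],[0,0,0,0,0.6],[0,0,0,0,0.5],[0,0,0,0,0.4],[0,0,0,0,0.4]]';python3 -m crank '[[0,0,-10,0,0.4],[0,0,-35,0,0.4],[0,0,-75,0,0.4],[0,0,-120,0,0.4],[-60,0,-150,0,0.4],[-60,0,-150,0,0.4],[-60,0,-150,0,0.4]]';python3 - <<'E'
from station import r
import cv2,numpy as np
a=r.capture("wrist");b=r.capture("side")
cv2.imwrite("pics/end.png",np.hstack([cv2.resize(a[60:340,100:400],(400,373)),cv2.resize(b[225:310,230:320],(395,373),interpolation=2)])[:,:,::-1])
print(r.get_state()["force"])
E
```

```text
t: 17.32
tool_pos: [497.5, -245.8, 146.1]
tool_rot: [3.142, 0.0, 2.218]
force: [-0.8, 0.8, 0.2]
opening: 51.4
finger_force: 0.0
t: 18.2
tool_pos: [533.3, -293.5, 295.8]
tool_rot: [-3.141, -0.001, 2.218]
force: [-0.4, -0.6, -0.7]
opening: 50.8
finger_force: 0.0
[ 0.2537167  -0.14721251 -0.33881385]
```

View pics/end.png

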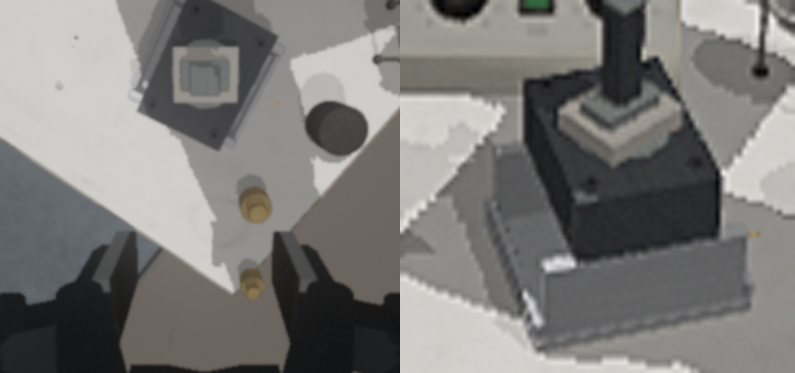

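The final picture shows the drift standing upright, shoulder flat on the plate, with the bystanders where they were. The pan's inside is hidden, but the push force dropped to nothing at the right depth, so the bushing has fallen.

```bash
python3 -c "
from station import r
print(r.close_job())"
```

```text
the job is handed in; nothing more can be done
None
```

I handed the job in at about 18 s: the drift stands released with its shoulder on the guide plate, and the push peaked at about 13 N in the readings. I could not see into the catch pan, but the push force vanished at about the depth where the bushing comes free, so it should have dropped in.

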